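Fill the jam crate on the bakery counter

TASK

Fill the jam crate for the breakfast table: stand the four full-size jars with red, yellow, green and blue lids upright in the crate, each flat on the floor of the compartment whose floor tile has the colour of its lid. They are glass, so set each one down rather than dropping it. Leave the white-lidded jar and the small red-lidded tasting jar standing where they are.

Things in the scene. Friction and masses are not known exactly. Their poses are not given: they have to be found in the camera images.
- jar_red: Full jam jar with a red lid, dark red jam and a white paper band; loose, upright on the counter. A straight cylinder 54 mm in diameter and 86 mm high (lid: the top 15 mm), about 0.3 kg, rigid; can be gripped at any height, in any direction. Origin: centre of its underside; z up along the jar; yaw means nothing.
- jar_yellow: Full jam jar with a yellow lid, orange-yellow jam and a white paper band; loose, upright on the counter. A straight cylinder 54 mm in diameter and 86 mm high (lid: the top 15 mm), about 0.3 kg, rigid; can be gripped at any height, in any direction. Origin: centre of its underside; z up along the jar; yaw means nothing.
- jar_green: Full jam jar with a green lid, olive-green jam and a white paper band; loose, upright on the counter. A straight cylinder 54 mm in diameter and 86 mm high (lid: the top 15 mm), about 0.3 kg, rigid; can be gripped at any height, in any direction. Origin: centre of its underside; z up along the jar; yaw means nothing.
- jar_blue: Full jam jar with a blue lid, dark purple jam and a white paper band; loose, upright on the counter. A straight cylinder 54 mm in diameter and 86 mm high (lid: the top 15 mm), about 0.3 kg, rigid; can be gripped at any height, in any direction. Origin: centre of its underside; z up along the jar; yaw means nothing.
- jar_white: Look-alike that stays: same size jar (54 mm diameter, 86 mm high) with a white lid, cream contents. Loose, upright. Origin: centre of its underside.
- tasting_jar: Look-alike that stays: small tasting jar with the same red lid and red jam, but only 36 mm in diameter and 46 mm high. Loose, upright. Origin: centre of its underside. The six jars stand in a loose curved row nearest the robot, centres at least 85 mm apart.
- tile_red: The red floor tile (70 x 70 x 3 mm, fixed) of a compartment of the white wooden crate. Origin: centre of its underside; its top is 3 mm higher, 9 mm above the counter. x across the crate, y along it, z up. Crate: fixed to the counter beyond the row of jars, 330 mm long (y), 90 mm wide (x).
- tile_yellow: The yellow floor tile (70 x 70 x 3 mm, fixed) of a compartment of the white wooden crate. Origin: centre of its underside; its top is 3 mm higher, 9 mm above the counter. x across the crate, y along it, z up. The crate has one row of four compartments at 80 mm pitch, each 74 x 74 mm inside, colours in any order.
- tile_green: The green floor tile (70 x 70 x 3 mm, fixed) of a compartment of the white wooden crate. Origin: centre of its underside; its top is 3 mm higher, 9 mm above the counter. x across the crate, y along it, z up. Crate walls 8 mm and dividers 6 mm thick, all 34 mm high from the counter. Jars in neighbouring compartments stand 26 mm apart: grip along the tile's x when setting down.
- tile_blue: The blue floor tile (70 x 70 x 3 mm, fixed) of a compartment of the white wooden crate. Origin: centre of its underside; its top is 3 mm higher, 9 mm above the counter. x across the crate, y along it, z up. Farther out stand, fixed and 50 mm or more from crate and jars: a card terminal (right), a napkin holder (left), a saucer (beyond); all under 70 mm high.
Not all that is in view belongs to the job. There is more than one size of the jar_green; the one meant has the size given above. What is shaped like the tasting_jar but pink is not meant.

How it is judged (in metres and radians):
At the end, for the whole second after the job is handed in: Each of the four coloured-lid jars stands upright (within 0.1 rad), at rest, on the tile of its own colour: its centre within 15 mm of the tile's centre, its underside on the tile (within about 5 mm); the white-lidded jar and the tasting jar are still upright, within 20 mm of where they began (horizontal distance between jar_red and tile_red below 0.015 m and z of jar_red in the frame of tile_red between -0.002 and 0.008 m and angle between each of jar_red, jar_yellow, jar_green, jar_blue, jar_white, tasting_jar's own z axis and vertical below 0.1 rad and linear speed of each of jar_red, jar_yellow, jar_green, jar_blue, jar_white, tasting_jar below 0.02 m/s and horizontal distance between jar_yellow and tile_yellow below 0.015 m and z of jar_yellow in the frame of tile_yellow between -0.002 and 0.008 m and horizontal distance between jar_green and tile_green below 0.015 m and z of jar_green in the frame of tile_green between -0.002 and 0.008 m and horizontal distance between jar_blue and tile_blue below 0.015 m and z of jar_blue in the frame of tile_blue between -0.002 and 0.008 m and distance of each of jar_white, tasting_jar from where it was at the start of the episode below 0.02 m); the robot touches nothing.
It fails at once if the white-lidded jar was shifted by more than 20 mm (distance of jar_white from where it was at the start of the episode above 0.02 m).
It fails at once if the small tasting jar was shifted by more than 20 mm (distance of tasting_jar from where it was at the start of the episode above 0.02 m).
It fails at once if a coloured-lid jar was dropped or knocked (moving over 0.6 m/s, a fall of about 20 mm, with no finger on it) ((linear speed of jar_red above 0.6 m/s and contact force between the fingers and jar_red below 0.05 N) or (linear speed of jar_yellow above 0.6 m/s and contact force between the fingers and jar_yellow below 0.05 N) or (linear speed of jar_green above 0.6 m/s and contact force between the fingers and jar_green below 0.05 N) or (linear speed of jar_blue above 0.6 m/s and contact force between the fingers and jar_blue below 0.05 N)).
It also fails if it takes over 96 s, if anything falls off the work surface, if the arm or the gripper's body presses on something with over 40 N, if the wrist force passes 120 N, or if a joint passes its speed limit or range.

ROBOT

A 6-joint arm with a two-finger parallel gripper is mounted at the origin on the work surface. World frame = base frame: x ahead of the robot, y to its left, z up, the work surface at z = 0. Lengths are in m, angles in degrees, forces in N, time in s.
With the tool pointing down it reaches from about 0.4 to 0.825 m from the base axis. Payload 7 kg.
Tool frame: the origin (TCP) lies midway between the tips of the shut fingers; the grasp point (between the pads) lies r.grasp_offset behind it (r.grasp_offset is the distance from the TCP to the grasp point, in m); x points along the fingers, z is the direction in which the jaws open and shut, and the axes are right-handed (so a half turn about x gives the same grasp; the last joint's range is limited). The gripper opens to 88 mm and grips with 3 to 60 N. Pads are 19 mm wide; open, the fingers measure 130 mm over their backs; the gripper's body (78 mm by 193 mm) begins 47 mm behind the grasp point.
Start: joints at [89.101, 20.546, 0.682, 0, -70.136, -16.507], TCP at [0.202, 0.644, 0.227] pointing down, gripper open.
Joint ranges: [-176.03, 176.03], [-82.01, 121.73], [-58.28, 71.71], [-173.87, 95.51], [-174.79, -0.11], [-173.66, 173.66]. Speed limits (degrees/s): [136.94, 136.94, 172.46, 180, 180, 180].

INTERFACE

Orientations are given as [roll, pitch, yaw] about the fixed x, y, z axes, in that order (R = Rz(yaw) Ry(pitch) Rx(roll)).
In Python, from plant import readout, vision, close_job, r gives the robot as it stands.
- The arm moves only by the shell command python3 -m handwheel 'ROWS' [OPENING] [FORCE]. ROWS is JSON, a list that holds one entry, the list of rows, each a list of 4 numbers: the shift along the world's x, y, z in units of 40 mm (1.0 is 40 mm), then the turn about the world's z in units of 5 degrees (1.0 is 5 degrees). In form: [[[tx, ty, tz, roll], ...]]. A call has 1 to 8 rows; each row shifts and turns the pose as measured when the row begins; what a row does not reach is not made up. A row lasts 1/10 s, in which the tool goes at most 50 mm and 8.59 degrees, less where a joint would pass 70% of its speed; a pose out of reach is approached as far as the arm can. A call is refused whole if a number of a shift passes 1 or a number of a turn 1, either way. A call with a gripper value outside its range is refused whole. OPENING is the finger opening in mm, from 0 to 87.6, set as the call begins (- or left out, the last holds). The fingers move at their own pace and stop on an object; FORCE is the grip in N (left out, the last holds). Time passes only in rows, so rows that do not move let the fingers close. It gives the time, the measured TCP pose, the force and the opening at its end, in the units of the state.
- readout.get_state(): the state, without advancing time (a new reading comes with each control period).
- vision.capture(name): name is "scene" or "top"; returns the picture (400x640x3 uint8, blue, green, red); there is no depth.
- vision.get_calibration(name): a dict with "intrinsics" (3x3 intrinsics, pixels), "pose" (4x4, takes a point from camera to world coordinates). Camera axes: x right, y up, looking along -z (the intrinsics and any distortion apply to the point x, -y, -z); pixel columns grow to the right and rows downward; lengths in m; the calibration is good to about 2 mm. A picture is of the moment at which its call begins. get_calibration takes no time and is no camera call.
- close_job(): hands the job in, once; it reports no verdict.
The state is a dict: "time_s": time; "joints": joint angles; "qd": joint speeds; "joint_torque": joint torques, N m; "tcp_pos": TCP position; "eef_rot": TCP orientation; "contact_force": force on the tool from outside, world axes, zero at the start; "moment": the same for the moment, N m; "gripper_width": finger opening in m.
Only numpy, scipy, OpenCV 4.12 (cv2) and the standard library are available. Lean on these libraries where they do the work, as an engineer would, in place of code of your own. Each camera call takes 0.05 s, during which the arm holds its last target.

## Working session

There is one attempt and no reset: what is moved stays moved. The work goes in short steps, Python scripts to look and compute and a shell command to move; the robot and the scene stay as the last step left them, time stands still between calls to the robot, and variables do not carry over. Pictures are saved under pics/ and viewed, and the job is handed in when it is done.

```bash
mkdir -p pics; ls; python3 - <<'E'
from plant import readout, vision, r
import cv2
for n in("scene","top"):
    cv2.imwrite(f"pics/{n}0.png",vision.capture(n)); c=vision.get_calibration(n); print(n,c)
s=readout.get_state(); print(s, r.grasp_offset)
E
```

```text
pics
scene {'intrinsics': array([[371.90297329,   0.        , 314.91239399],
       [  0.        , 371.90297329, 197.72307674],
       [  0.        ,   0.        ,   1.        ]]), 'pose': array([[ 0.58249727, -0.5356623 ,  0.61136146,  1.07200924],
       [ 0.81273969,  0.37245027, -0.44803459, -0.41337285],
       [ 0.0122935 ,  0.75785665,  0.65230527,  0.62046556],
       [ 0.        ,  0.        ,  0.        ,  1.        ]])}
top {'intrinsics': array([[400.89157582,   0.        , 320.56925125],
       [  0.        , 400.89157582, 192.9372402 ],
       [  0.        ,   0.        ,   1.        ]]), 'pose': array([[ 0.02408008,  0.98466421, -0.17279046,  0.35051967],
       [-0.99952797,  0.02041488, -0.02295788, -0.01681243],
       [-0.01907831,  0.17326173,  0.98469101,  0.86835065],
       [ 0.        ,  0.        ,  0.        ,  1.        ]])}
{'time_s': 0.1, 'joints': array([ 8.90996717e+01,  2.05873975e+01,  6.38611507e-01, -1.77544677e-02,
       -7.01379274e+01, -1.65082118e+01]), 'qd': array([ 0.12276414,  0.02417342,  0.18267042,  0.08609487,  0.02940673,
       -0.01924583]), 'joint_torque': array([-1.74645062e-03, -5.84163702e+01,  2.93747020e+01,  7.01543212e+00,
        1.01817143e-02, -5.15695569e-05]), 'tcp_pos': array([0.20182832, 0.64364283, 0.22571247]), 'eef_rot': array([   5.61418946,   89.91169424, -101.80039549]), 'contact_force': array([-0.32956265, -0.19043588,  0.4660684 ]), 'moment': array([0.03702657, 0.02195069, 0.03991261]), 'gripper_width': 0.08755740571833383} 0.0188
```

View pics/scene0.png

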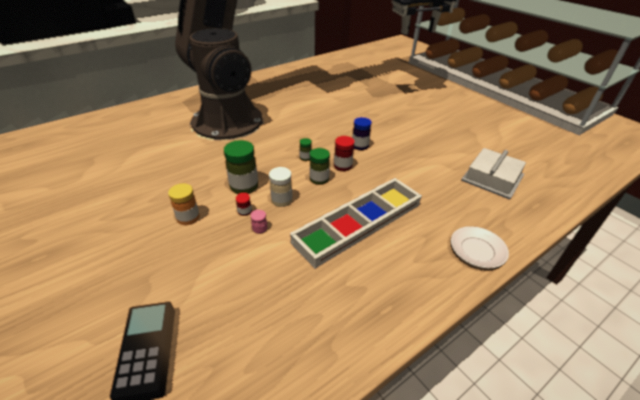

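View pics/top0.png

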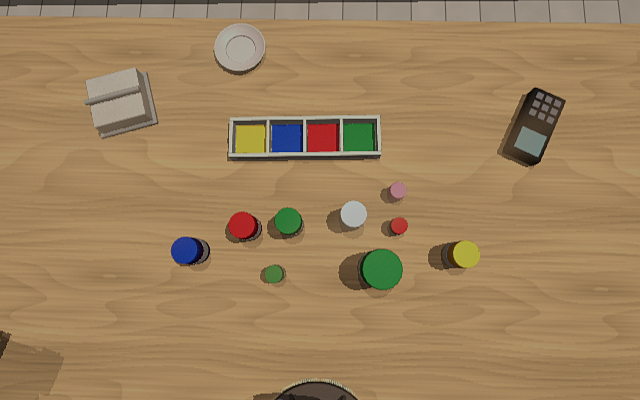

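```bash
cat > h.py <<'E'
import cv2,numpy as np
from plant import readout,vision,r
from scipy.optimize import least_squares
def proj(n,P):
    c=vision.get_calibration(n);T=np.linalg.inv(c['pose']);p=np.atleast_2d(P)@T[:3,:3].T+T[:3,3]
    q=np.c_[p[:,0],-p[:,1],-p[:,2]]@c['intrinsics'].T; return q[:,:2]/q[:,2:]
def ray(n,uv,z):
    c=vision.get_calibration(n);d=np.linalg.inv(c['intrinsics'])@[uv[0],uv[1],1];d=c['pose'][:3,:3]@[d[0],-d[1],-d[2]];o=c['pose'][:3,3]
    return o+d*(z-o[2])/d[2]
def blobs(im,col):
    h=cv2.cvtColor(im,cv2.COLOR_BGR2HSV)
    R={'red':[(0,8),(174,180)],'yellow':[(24,34)],'green':[(48,75)],'blue':[(112,126)]}[col]
    m=sum(cv2.inRange(h,(a,130,60),(b,255,255)) for a,b in R).astype(np.uint8)
    m=cv2.morphologyEx(m,cv2.MORPH_OPEN,np.ones((2,2)))
    n,l,s,c=cv2.connectedComponentsWithStats(m)
    return [(c[i],s[i][4],s[i][:4]) for i in range(1,n) if s[i][4]>40]
def lidmodel(n,xy,z,d,hl=0.015):
    t=np.linspace(0,2*np.pi,40);P=[[xy[0]+d/2*np.cos(a),xy[1]+d/2*np.sin(a),zz] for a in t for zz in(z,z-hl)]
    hull=cv2.convexHull(proj(n,P).astype(np.float32)); M=cv2.moments(hull)
    return np.array([M['m10']/M['m00'],M['m01']/M['m00']]),M['m00']
def lidfit(n,uv,z=.086,d=.054,hl=.015):
    x0=ray(n,uv,z)[:2]
    s=least_squares(lambda x:lidmodel(n,x,z,d,hl)[0]-uv,x0,diff_step=1e-3)
    return s.x,lidmodel(n,s.x,z,d,hl)[1]
E
python3 - <<'E'
from h import *
for n in('top','scene'):
    im=cv2.imread(f'pics/{n}0.png')
    for c in('red','yellow','green','blue'):
        for uv,a,b in blobs(im,c):
            x,am=lidfit(n,uv); print(n,c,uv.round(1),a,b,'lid86',x.round(4),am.round(),'tile',ray(n,uv,.009)[:2].round(4))
im=cv2.imread('pics/top0.png')
a=cv2.resize(im[105:295,165:490],(800,468),interpolation=2)
cv2.imwrite('pics/crop_top.png',a)
im=cv2.imread('pics/scene0.png')
cv2.imwrite('pics/crop_sc.png',cv2.resize(im[105:265,160:430],(800,474),interpolation=2))
E
```

```text
Traceback (most recent call last):
AttributeError: 'float' object has no attribute 'round'
```

```bash

python3 - <<'E'
from h import *
for n in('top','scene'):
    im=cv2.imread(f'pics/{n}0.png')
    for c in('red','yellow','green','blue'):
        for uv,a,b in blobs(im,c):
            x,am=lidfit(n,uv); print(n,c,uv.round(1),a,b,'lid86',x.round(4),round(am),'tile',ray(n,uv,.009)[:2].round(4))
im=cv2.imread('pics/top0.png')
a=cv2.resize(im[105:295,165:490],(800,468),interpolation=2)
cv2.imwrite('pics/crop_top.png',a)
im=cv2.imread('pics/scene0.png')
cv2.imwrite('pics/crop_sc.png',cv2.resize(im[105:265,160:430],(800,474),interpolation=2))
E
```

```text
top red [323.9 138.4] 862 [309 125  31  28] lid86 [ 0.6025 -0.0025] 581 tile [ 0.6249 -0.0013]
top red [243.  225.8] 601 [229 213  29  27] lid86 [0.4199 0.1533] 627 tile [0.426  0.1686]
top red [399.8 226.1] 227 [392 218  17  17] lid86 [ 0.4261 -0.1553] 635 tile [ 0.4328 -0.1678]
top yellow [250.8 139.9] 762 [237 127  29  27] lid86 [0.5966 0.1476] 586 tile [0.6184 0.1622]
top yellow [467.1 254.9] 582 [454 242  27  27] lid86 [ 0.3735 -0.2844] 696 tile [ 0.3754 -0.3084]
top green [359.7 138.1] 820 [345 125  31  27] lid86 [ 0.6045 -0.0756] 586 tile [ 0.6271 -0.0809]
top green [288.4 221.5] 550 [276 209  26  26] lid86 [0.4304 0.0636] 610 tile [0.4375 0.071 ]
top green [383. 270.] 1280 [363 250  41  41] lid86 [ 0.3408 -0.1221] 656 tile [ 0.3398 -0.1318]
top blue [287.7 138.9] 735 [273 125  31  28] lid86 [0.6002 0.0716] 582 tile [0.6224 0.0795]
top blue [185.5 250.7] 570 [172 238  28  26] lid86 [0.3685 0.2638] 669 tile [0.37   0.2889]
scene red [344.4 146.2] 330 [336 136  20  23] lid86 [0.4374 0.1466] 272 tile [0.3565 0.2181]
scene red [243.2 200.1] 176 [237 193  14  16] lid86 [ 0.4796 -0.
[... 292 characters left out ...]
776] 421 tile [ 0.2842 -0.2606]
scene yellow [395.6 198.4] 237 [384 191  24  16] lid86 [0.6686 0.1062] 424 tile [0.6174 0.1725]
scene green [306.2 142.9] 60 [302 140  10   7] lid86 [0.3662 0.0717] 265 tile [0.2761 0.1336]
scene green [239.1 149.9] 394 [225 142  29  17] lid86 [ 0.2947 -0.092 ] 288 tile [ 0.1954 -0.0511]
scene green [320.  154.9] 182 [311 150  19  11] lid86 [0.4335 0.0687] 295 tile [0.3521 0.1301]
scene green [318.9 241.5] 408 [304 231  31  23] lid86 [ 0.6752 -0.1111] 580 tile [ 0.6249 -0.0727]
scene blue [363. 124.] 146 [356 119  16  11] lid86 [0.3761 0.2657] 220 tile [0.2873 0.3525]
scene blue [372.3 211.3] 276 [359 203  27  18] lid86 [0.6703 0.0344] 466 tile [0.6193 0.0914]
```

View pics/crop_top.png

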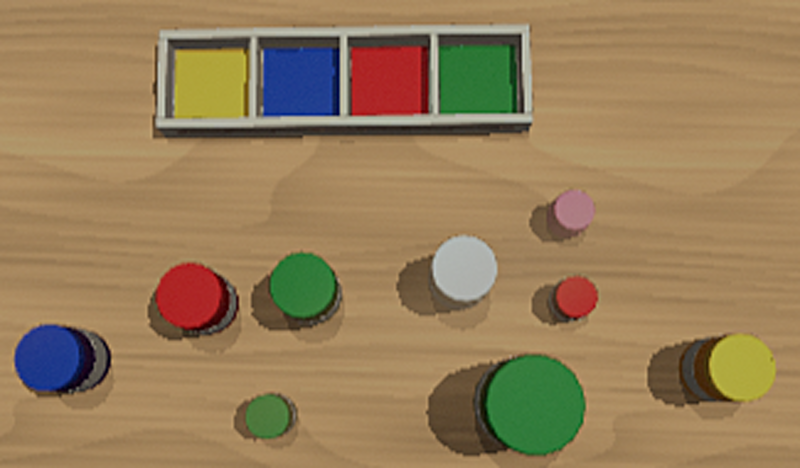

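View pics/crop_sc.png

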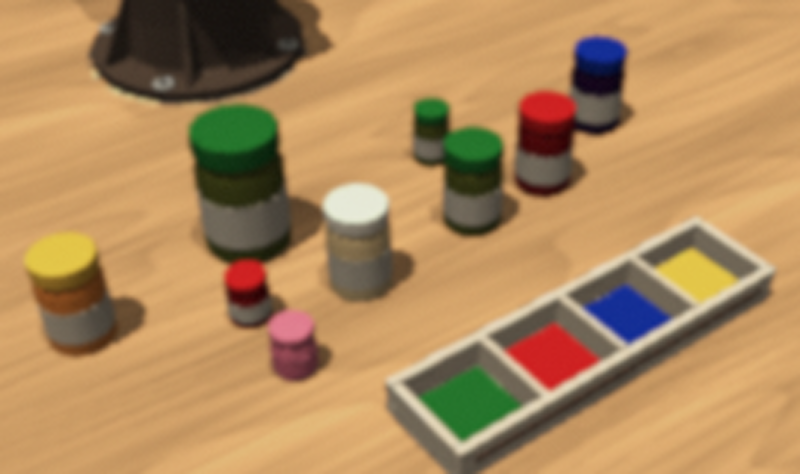

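```bash
cat > crate.py <<'E'
from h import *
from scipy.optimize import minimize
S=4
order=['green','red','blue','yellow']
def mask(im,col):
    h=cv2.cvtColor(cv2.resize(im,None,fx=S,fy=S,interpolation=cv2.INTER_LINEAR),cv2.COLOR_BGR2HSV)
    R={'red':[(0,8),(172,180)],'yellow':[(22,34)],'green':[(45,75)],'blue':[(108,128)]}[col]
    return sum(cv2.inRange(h,(a,120,40),(b,255,255)) for a,b in R)>0
def box(x0,x1,y0,y1,z0,z1): return np.array([[x,y,z] for x in(x0,x1) for y in(y0,y1) for z in(z0,z1)])
walls=[box(-.045,-.037,-.165,.165,0,.034),box(.037,.045,-.165,.165,0,.034)]+[box(-.045,.045,s*.161-.004,s*.161+.004,0,.034) for s in(-1,1)]+[box(-.04,.04,y-.003,y+.003,0,.034) for y in(-.08,0,.08)]
def render(n,p,shape):
    x,y,w=p;c,s=np.cos(w),np.sin(w)
    def W(P): return ((proj(n,np.c_[x+c*P[:,0]-s*P[:,1],y+s*P[:,0]+c*P[:,1],P[:,2]])+.5)*S-.5)
    out=np.zeros(shape,np.uint8)
    for i in range(4):
        yc=-.12+.08*i
        cv2.fillConvexPoly(out,cv2.convexHull(np.round(W(np.array([[a,yc+b,.009] for a in(-.035,.035) for b in(-.035,.035)]))*16).astype(np.int32)),i+1,shift=4)
    for b in walls: cv2.fillConvexPoly(out,cv2.convexHull(np.round(W(b)*16).astype(np.int32)),0,shift=4)
    return out
def fit(n,im,p0):
    L=np.zeros((400*S,640*S),np.uint8)
    roi=(render(n,p0,L.shape)>0).astype(np.uint8);roi=cv2.dilate(roi,np.ones((61,61)))
    for i,c in enumerate(order): L[mask(im,c)&(roi>0)]=i+1
    f=lambda p:(render(n,p,L.shape)!=L).sum()/S**2
    s=minimize(f,p0,method='Nelder-Mead',options=dict(initial_simplex=np.array(p0)+np.array([[0,0,0],[.006,0,0],[0,.006,0],[0,0,.03]]),maxiter=150,xatol=1e-4,fatol=.5))
    return s.x,s.fun,f(p0)
E
python3 - <<'E'
from crate import *
P=[]
for n in('top','scene'):
    x,e,e0=fit(n,cv2.imread(f'pics/{n}0.png'),(.622,.041,.03));print(n,x.round(4),e,e0);P.append(x)
p=np.mean(P,0);c,s=np.cos(p[2]),np.sin(p[2])
for i,k in enumerate(order): y=-.12+.08*i;print(k,(p[0]-s*y).round(4),(p[1]+c*y).round(4))
im=cv2.imread('pics/top0.png')
for k,uv,z,d in(('white',(353,214),.086,.054),('tasting',(399.8,226.1),.046,.036),('pink',(398,190),.046,.036),('big',(383,270),.13,.08),('smallgreen',(274,274),.05,.03)): print(k,ray('top',uv,z).round(3))
for n in('top','scene'):
  im=cv2.imread(f'pics/{n}0.png')
  for k,q in(('red',0),('yellow',0),('green',0),('blue',0)):
    for uv,a,b in blobs(im,k):
      x,am=lidfit(n,uv,hl=1e-4)
      print(n,k,uv.round(0),a,'topface only',x.round(4),round(am)) if (x[0]<.5) else 0
E
```

```text
top [0.624  0.0416 0.0359] 134.0625 323.875
scene [0.6215 0.0449 0.0383] 220.9375 361.0625
green 0.6272 -0.0767
red 0.6242 0.0033
blue 0.6213 0.0832
yellow 0.6183 0.1632
white [ 0.447 -0.063  0.086]
tasting [ 0.429 -0.161  0.046]
pink [ 0.504 -0.158  0.046]
big [ 0.341 -0.116  0.13 ]
smallgreen [0.327 0.092 0.05 ]
top red [243. 226.] 601 topface only [0.4194 0.152 ] 590
top red [400. 226.] 227 topface only [ 0.4256 -0.1543] 604
top yellow [467. 255.] 582 topface only [ 0.3733 -0.2822] 633
top green [288. 221.] 550 topface only [0.4299 0.0631] 591
top green [383. 270.] 1280 topface only [ 0.3409 -0.1215] 637
top blue [185. 251.] 570 topface only [0.3684 0.2615] 605
scene red [344. 146.] 330 topface only [0.4461 0.1389] 181
scene red [243. 200.] 176 topface only [ 0.4876 -0.1787] 317
scene yellow [181. 192.] 214 topface only [ 0.3828 -0.2794] 296
scene green [306. 143.] 60 topface only [0.3758 0.0651] 175
scene green [239. 150.] 394 topface only [ 0.3053 -0.0964] 192
scene green [320. 155.] 182 topface only [0.4422 0.0621] 200
scene blue [363. 124.] 146 topface only [0.3856 0.2564] 139
```

```bash
cat > st.py <<'E'
from h import *
from scipy.spatial.transform import Rotation as Ro
import sys
s=readout.get_state();R=Ro.from_euler('xyz',s['eef_rot'],degrees=True).as_matrix()
p=s['tcp_pos'];a=np.degrees(np.arctan2(R[1,2],R[0,2]))
print('t',round(s['time_s'],2),'tcp',p.round(4),'fingers',R[:,0].round(3),'jaw ang',a.round(2),'F',s['contact_force'].round(1),'w',round(s['gripper_width'],4),'j',s['joints'].round(0))
if len(sys.argv)>3:
    g=np.array([float(v) for v in sys.argv[1:4]]); print('need units',((g-p)/.04).round(2))
d=(2.1-a+90)%180-90; print('turn to 2.1deg units',(d/5).round(2))
E
python3 st.py .3684 .2625 .19
```

```text
t 0.1 tcp [0.2018 0.6436 0.2257] fingers [-0.    -0.002 -1.   ] jaw ang -107.41 F [-0.3 -0.2  0.5] w 0.0876 j [ 89.  21.   1.  -0. -70. -17.]
need units [ 4.16 -9.53 -0.89]
turn to 2.1deg units -14.1
```

```bash
python3 -m handwheel '[[[0.4,-0.8,0,-1],[0.4,-0.8,0,-1],[0.4,-0.8,0,-1],[0.4,-0.8,0,-1],[0.4,-0.8,0,-1],[0.4,-0.8,0,-1],[0.4,-0.8,0,-1],[0.4,-0.8,0,-1]]]' 80; python3 st.py .3684 .2625 .19
```

```text
time_s: 0.9
tcp_pos: [0.3302, 0.3793, 0.2201]
eef_rot: [19.1, 89.5, -129.5]
contact_force: [0.6, 0.0, 0.2]
gripper_width: 0.0798
t 0.9 tcp [0.3302 0.3793 0.2201] fingers [-0.006 -0.007 -1.   ] jaw ang -148.64 F [0.6 0.  0.2] w 0.0798 j [ 71.   5. -21.  -0. -65. -40.]
need units [ 0.96 -2.92 -0.75]
turn to 2.1deg units -5.85
```

```bash
python3 -m handwheel '[[[0.2,-0.6,0,-1],[0.2,-0.6,0,-1],[0.2,-0.6,-0.2,-1],[0.2,-0.6,-0.2,-1],[0.1,-0.4,-0.2,-1],[0,-0.1,0,-0.8],[0,0,0,0]]]'; python3 st.py .3684 .2625 .19
```

```text
time_s: 1.6
tcp_pos: [0.3671, 0.2526, 0.1942]
eef_rot: [21.7, 89.3, -157.6]
contact_force: [0.2, 0.5, -0.1]
gripper_width: 0.0801
t 1.6 tcp [0.3671 0.2526 0.1942] fingers [-0.011 -0.004 -1.   ] jaw ang -179.28 F [ 0.2  0.5 -0.1] w 0.0801 j [ 60.   0. -29.  -0. -61. -59.]
need units [ 0.03  0.25 -0.11]
turn to 2.1deg units 0.28
```

```bash
python3 -m handwheel '[[[0.05,0.25,-0.5,0.3],[0,0,-0.7,0],[0,0,-0.7,0],[0,0,-0.7,0],[0,0,-0.6,0],[0,0,0,0]]]'; python3 st.py .370 .263 .041; python3 - <<'E'
from h import *
im=vision.capture('scene');cv2.imwrite('pics/s1.png',cv2.resize(im[60:220,240:480],(800,533)))
E
```

```text
time_s: 2.2
tcp_pos: [0.3696, 0.2656, 0.0637]
eef_rot: [-0.0, 89.6, -176.9]
contact_force: [-0.6, -0.7, -0.8]
gripper_width: 0.0799
t 2.2 tcp [0.3696 0.2656 0.0637] fingers [-0.007 -0.    -1.   ] jaw ang -176.86 F [-0.6 -0.7 -0.8] w 0.0799 j [ 60.  11. -38.  -1. -42. -57.]
need units [ 0.01 -0.06 -0.57]
turn to 2.1deg units -0.21
```

View pics/s1.png

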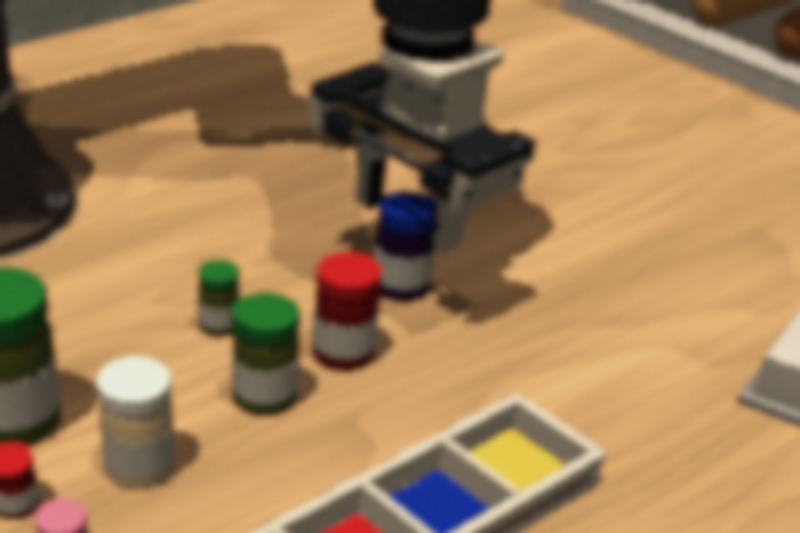

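The fingers straddle the blue jar (crop about (408,240)) with room on both sides. Next I descend the rest and close.

```bash
python3 -m handwheel '[[[0,-0.05,-0.35,-0.2],[0,0,-0.2,0],[0,0,0,0]]]'; python3 -m handwheel '[[[0,0,0,0],[0,0,0,0],[0,0,0,0],[0,0,0,0],[0,0,0,0],[0,0,0,0]]]' 40 30; python3 st.py .370 .263 .041
```

```text
time_s: 2.55
tcp_pos: [0.3719, 0.2674, 0.0461]
eef_rot: [-61.7, 89.7, 120.7]
contact_force: [0.8, -0.9, 0.2]
gripper_width: 0.0801
time_s: 3.15
tcp_pos: [0.3726, 0.2689, 0.049]
eef_rot: [-87.1, 89.5, 95.4]
contact_force: [1.2, 0.2, -3.4]
gripper_width: 0.0535
t 3.15 tcp [0.3726 0.2689 0.049 ] fingers [-0.001  0.008 -1.   ] jaw ang -177.46 F [ 1.2  0.2 -3.4] w 0.0535 j [ 60.  12. -39.  -0. -39. -57.]
need units [-0.06 -0.15 -0.2 ]
turn to 2.1deg units -0.09
```

```bash
python3 -m handwheel '[[[0,0,0.3,0],[0,0,0.6,0],[0,0,0.8,0],[0,0,0.8,0],[0,0,0.5,0],[0,0,0,0]]]'; python3 st.py .6213 .0832 .17
```

```text
time_s: 3.75
tcp_pos: [0.3706, 0.2657, 0.1708]
eef_rot: [-25.6, 89.7, 156.9]
contact_force: [0.0, -0.2, -2.5]
gripper_width: 0.0535
t 3.75 tcp [0.3706 0.2657 0.1708] fingers [-0.005  0.002 -1.   ] jaw ang -177.53 F [ 0.  -0.2 -2.5] w 0.0535 j [ 60.   2. -30.  -0. -57. -58.]
need units [ 6.27 -4.56 -0.02]
turn to 2.1deg units -0.07
```

```bash
python3 - <<'E'
from h import *
im=vision.capture('scene');cv2.imwrite('pics/s2.png',cv2.resize(im[30:190,240:480],(800,533)))
E
```

```text
(no output)
```

View pics/s2.png

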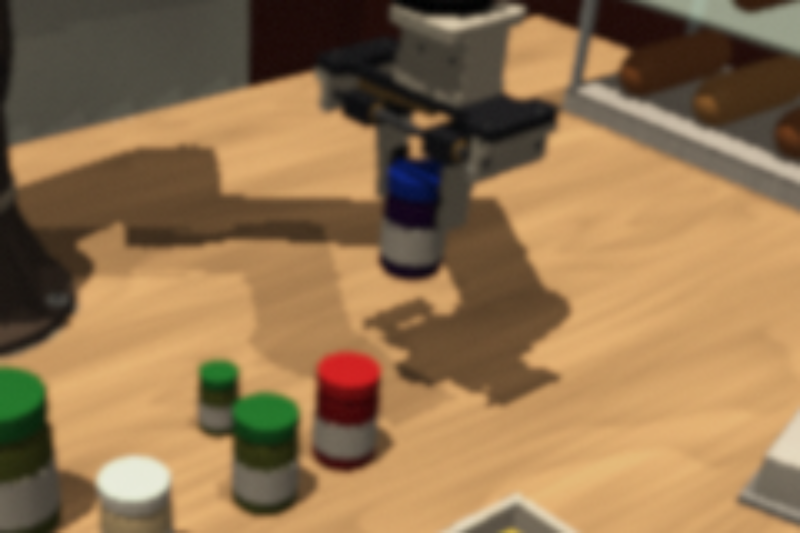

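The blue jar hangs upright between the fingers (crop ~(412,215)). I'll carry it over the blue tile.

```bash
python3 -m handwheel '[[[0.4,-0.3,0,0],[0.8,-0.57,0,0],[0.8,-0.57,0,0],[0.8,-0.57,0,0],[0.8,-0.57,0,0],[0.8,-0.57,0,0],[0.8,-0.57,0,0],[0.6,-0.4,0,0]]]';python3 -m handwheel '[[[0.3,-0.2,0,0],[0,0,0,0]]]'; python3 st.py .6213 .086 .17
```

```text
time_s: 4.6
tcp_pos: [0.6015, 0.092, 0.1545]
eef_rot: [10.6, 88.6, -166.7]
contact_force: [0.1, 0.4, -2.1]
gripper_width: 0.0538
time_s: 4.8
tcp_pos: [0.6143, 0.0805, 0.1489]
eef_rot: [12.5, 88.2, -165.0]
contact_force: [-0.1, 0.4, -3.0]
gripper_width: 0.0537
t 4.8 tcp [0.6143 0.0805 0.1489] fingers [-0.03  -0.008 -1.   ] jaw ang -177.52 F [-0.1  0.4 -3. ] w 0.0537 j [ 25.  20. -11.  -0. -61. -23.]
need units [0.17 0.14 0.53]
turn to 2.1deg units -0.08
```

```bash
python3 -m handwheel '[[[0.15,0.12,-0.2,0],[0,0,0,0],[0,0,0,0]]]'; python3 st.py .6213 .086 .06;python3 - <<'E'
from h import *
im=vision.capture('scene');cv2.imwrite('pics/s3.png',cv2.resize(im[100:270,250:490],(800,567)))
im=vision.capture('top');cv2.imwrite('pics/t3.png',im)
E
```

```text
time_s: 5.1
tcp_pos: [0.6179, 0.0866, 0.1372]
eef_rot: [11.9, 87.9, -165.6]
contact_force: [-0.0, 0.2, -2.5]
gripper_width: 0.0536
t 5.1 tcp [0.6179 0.0866 0.1372] fingers [-0.035 -0.009 -0.999] jaw ang -177.51 F [-0.   0.2 -2.5] w 0.0536 j [ 26.  21. -11.  -0. -60. -23.]
need units [ 0.08 -0.02 -1.93]
turn to 2.1deg units -0.08
```

View pics/s3.png

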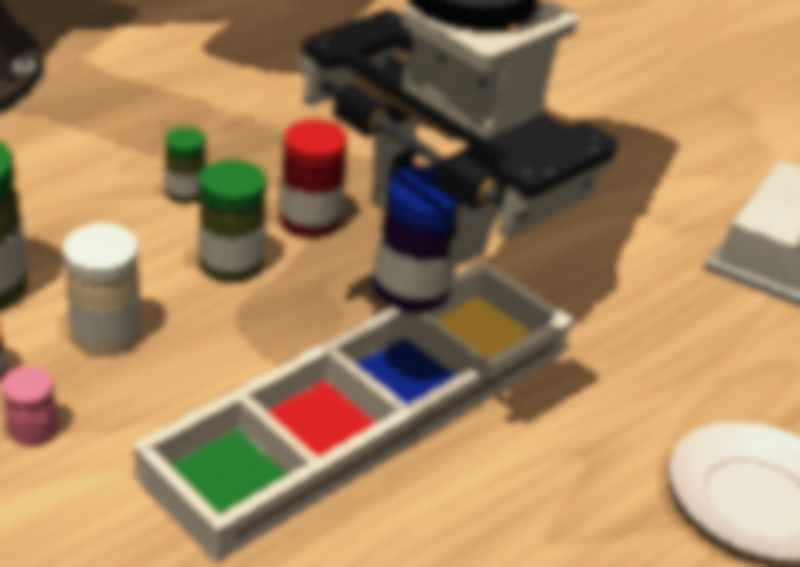

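View pics/t3.png

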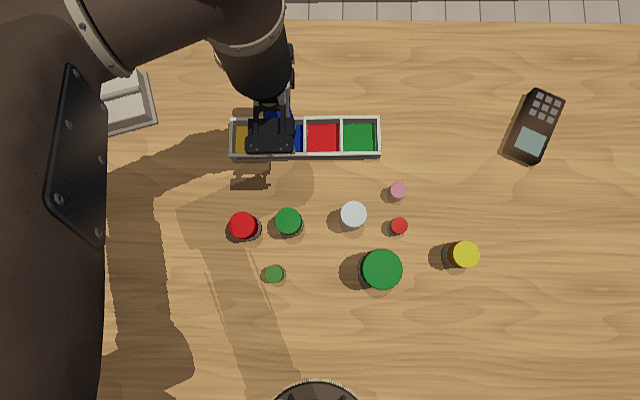

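```bash
cat > ov.py <<'E'
from h import *
import sys
# ov.py out x y zb : overlay cylinder
def draw(im,x,y,zb,d=.054,h=.086,ax=(0,0,1),col=(255,255,0)):
    ax=np.array(ax)
    t=np.linspace(0,2*np.pi,48)
    for k in(0,h-.015,h):
        P=np.c_[x+d/2*np.cos(t)+ax[0]*k,y+d/2*np.sin(t)+ax[1]*k,np.full(48,zb+k)]
        q=(proj('scene',P)+.5)*4-.5
        cv2.polylines(im,[np.round(q*8).astype(np.int32)],True,col,1,cv2.LINE_AA,3)
if __name__=='__main__':
    im=cv2.resize(vision.capture('scene'),None,fx=4,fy=4,interpolation=2)
    x,y,z=map(float,sys.argv[2:5]);ax=[float(v) for v in sys.argv[5:7]]+[1] if len(sys.argv)>6 else (0,0,1)
    draw(im,x,y,z,ax=ax);u,v=(proj('scene',[x,y,z+.04])[0]*4).astype(int)
    u=max(u,300);v=max(v,220)
    cv2.imwrite('pics/'+sys.argv[1],im[v-220:v+280,u-300:u+300])
E
python3 ov.py o1.png .6163 .083 .091 .035 .009
```

```text
(no output)
```

View pics/o1.png

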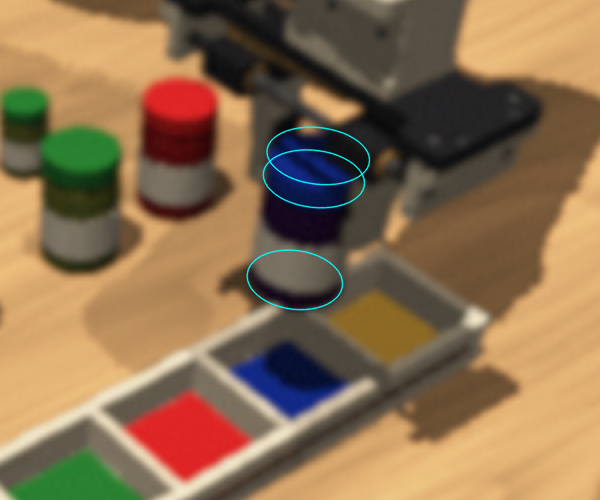

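```bash
python3 -m handwheel '[[[0.12,0,-0.4,0],[0,0,-0.5,0],[0,0,-0.5,0],[0,0,-0.2,0],[0,0,0,0],[0,0,0,0]]]'; python3 st.py .623 .085 .06;
```

```text
time_s: 5.85
tcp_pos: [0.624, 0.0879, 0.0713]
eef_rot: [10.6, 88.2, -166.8]
contact_force: [0.7, 0.3, -2.9]
gripper_width: 0.0535
t 5.85 tcp [0.624  0.0879 0.0713] fingers [-0.03  -0.007 -1.   ] jaw ang -177.38 F [ 0.7  0.3 -2.9] w 0.0535 j [ 26.  25. -14.  -0. -52. -23.]
need units [-0.03 -0.07 -0.28]
turn to 2.1deg units -0.1
```

```bash
python3 -m handwheel '[[[0,-0.06,-0.15,0],[0,0,-0.1,0],[0,0,0,0]]]'; python3 ov.py o2.png .623 .083 .012 .03 .007;python3 st.py .623 .085 .055
```

```text
time_s: 6.15
tcp_pos: [0.6253, 0.0858, 0.0624]
eef_rot: [9.8, 88.4, -167.6]
contact_force: [-0.2, -1.0, -3.6]
gripper_width: 0.0532
t 6.2 tcp [0.6254 0.0858 0.0627] fingers [-0.027 -0.006 -1.   ] jaw ang -177.36 F [ 1.1 -0.2 -3. ] w 0.0538 j [ 25.  26. -15.  -0. -51. -22.]
need units [-0.06 -0.02 -0.19]
turn to 2.1deg units -0.11
```

View pics/o2.png

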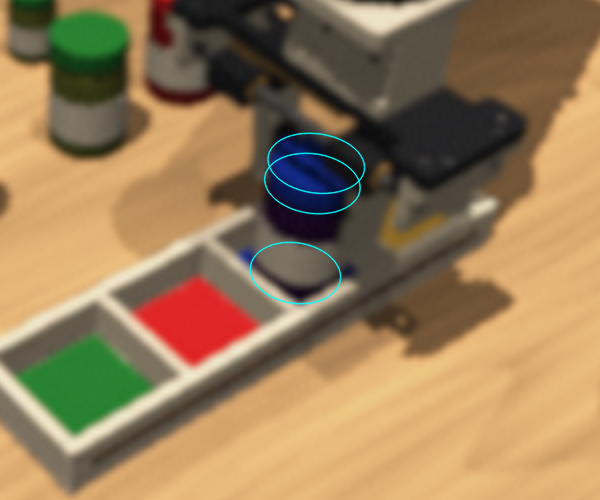

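```bash
python3 -m handwheel '[[[-0.03,0,-0.1,0],[0,0,-0.07,0]]]'; python3 -m handwheel '[[[0,0,-0.07,0]]]';python3 -m handwheel '[[[0,0,-0.06,0]]]';
```

```text
time_s: 6.4
tcp_pos: [0.6247, 0.0856, 0.0584]
eef_rot: [11.3, 88.5, -166.0]
contact_force: [-12.9, -0.3, 27.2]
gripper_width: 0.0535
time_s: 6.5
tcp_pos: [0.6247, 0.0855, 0.0583]
eef_rot: [12.7, 88.5, -164.5]
contact_force: [-11.9, 1.1, 25.6]
gripper_width: 0.0535
time_s: 6.6
tcp_pos: [0.6246, 0.0856, 0.0584]
eef_rot: [13.2, 88.6, -164.0]
contact_force: [-9.1, 0.6, 13.0]
gripper_width: 0.0535
```

Contact came at TCP z 0.058, as expected for a jar on the tile. Releasing and backing up.

```bash
python3 -m handwheel '[[[0,0,0,0],[0,0,0,0],[0,0,0,0],[0,0,0,0]]]' 80; python3 -m handwheel '[[[0,0,0.3,0],[0,0,0.5,0],[0,0,0.8,0],[0,0,0.8,0],[0,0,0.5,0],[0,0,0,0]]]';python3 st.py .4205 .152 .19
```

```text
time_s: 7.0
tcp_pos: [0.6258, 0.0862, 0.0606]
eef_rot: [13.2, 88.9, -164.0]
contact_force: [0.0, 0.2, -0.2]
gripper_width: 0.078
time_s: 7.6
tcp_pos: [0.6256, 0.0853, 0.1834]
eef_rot: [17.3, 88.8, -159.8]
contact_force: [1.1, -0.7, -0.5]
gripper_width: 0.0799
t 7.6 tcp [0.6256 0.0853 0.1834] fingers [-0.02  -0.007 -1.   ] jaw ang -177.15 F [ 1.1 -0.7 -0.5] w 0.0799 j [ 25.  19.  -8.  -0. -65. -22.]
need units [-5.13  1.67  0.17]
turn to 2.1deg units -0.15
```

```bash
python3 -m handwheel '[[[-0.4,0.12,0,0],[-0.8,0.27,0,0],[-0.8,0.27,0,0],[-0.8,0.27,0,0],[-0.8,0.27,0,0],[-0.8,0.27,0,0],[-0.5,0.2,0,0],[0,0,0,0]]]' ;python3 st.py .422 .152 .19; python3 - <<'E'
from h import *
for n in ('top','scene'):
    im=vision.capture(n);cv2.imwrite(f'pics/{n}4.png',im)
E
```

```text
time_s: 8.4
tcp_pos: [0.4225, 0.1517, 0.1831]
eef_rot: [17.0, 88.8, -160.3]
contact_force: [-1.2, -0.1, 1.2]
gripper_width: 0.08
t 8.4 tcp [0.4225 0.1517 0.1831] fingers [-0.02  -0.007 -1.   ] jaw ang -177.33 F [-1.2 -0.1  1.2] w 0.08 j [ 45.   2. -29.  -1. -60. -42.]
need units [-0.01  0.01  0.17]
turn to 2.1deg units -0.11
```

View pics/scene4.png

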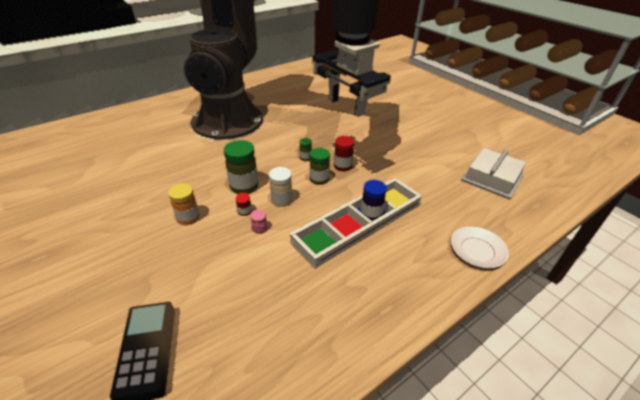

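View pics/top4.png

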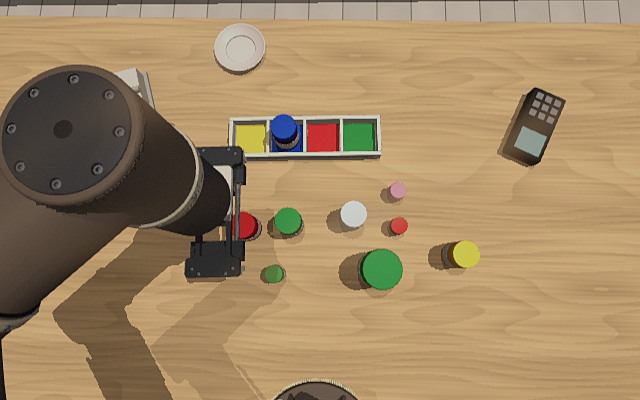

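The blue jar stands in the blue compartment (top (285,128)) and the gripper hovers over the red jar (top (243,226)). I'll measure blue with the top camera, then descend.

```bash
python3 - <<'E'
from h import *
for uv,a,b in blobs(cv2.imread('pics/top4.png'),'blue'): print(uv.round(1),a,b,ray('top',uv,.095).round(4), lidfit('top',uv,z=.095)[0].round(4))
E
python3 -m handwheel '[[[0,0,-0.6,0],[0,0,-0.8,0],[0,0,-0.8,0],[0,0,-0.8,0],[0,0,-0.35,0],[0,0,0,0]]]' ;python3 st.py .422 .152 .043
```

```text
[283.5 129.4] 253 [271 121  26  19] [0.615  0.0791 0.095 ] [0.6174 0.08  ]
[299.6 142.6] 134 [289 126  15  27] [0.5878 0.0457 0.095 ] [0.59   0.0462]
[274.9 147.5] 52 [273 141   6  12] [0.5768 0.0949 0.095 ] [0.5788 0.0959]
time_s: 9.1
tcp_pos: [0.4298, 0.1513, 0.0454]
eef_rot: [18.4, 89.0, -159.1]
contact_force: [-0.4, -0.6, 0.4]
gripper_width: 0.0803
t 9.1 tcp [0.4298 0.1513 0.0454] fingers [-0.016 -0.006 -1.   ] jaw ang -177.51 F [-0.4 -0.6  0.4] w 0.0803 j [ 44.  13. -39.  -1. -40. -41.]
need units [-0.2   0.02 -0.06]
turn to 2.1deg units -0.08
```

```bash
python3 -m handwheel '[[[-0.17,0.02,-0.05,0],[0,0,0,0]]]'; python3 -m handwheel '[[[0,0,0,0],[0,0,0,0],[0,0,0,0],[0,0,0,0],[0,0,0,0],[0,0,0,0]]]' 40 30; python3 st.py .422 .152 .041;python3 -m handwheel '[[[0,0,0.3,0],[0,0,0.6,0],[0,0,0.8,0],[0,0,0.8,0],[0,0,0.5,0],[0,0,0,0]]]'; python3 st.py .6252 .005 .15
```

```text
time_s: 9.3
tcp_pos: [0.4237, 0.1518, 0.0434]
eef_rot: [20.8, 89.0, -156.8]
contact_force: [0.2, 0.4, 0.1]
gripper_width: 0.0798
time_s: 9.9
tcp_pos: [0.4247, 0.153, 0.0462]
eef_rot: [11.8, 89.3, -165.8]
contact_force: [0.1, -0.1, -2.6]
gripper_width: 0.0534
t 9.9 tcp [0.4247 0.153  0.0462] fingers [-0.012 -0.003 -1.   ] jaw ang -177.56 F [ 0.1 -0.1 -2.6] w 0.0534 j [ 45.  12. -39.  -1. -39. -42.]
need units [-0.07 -0.02 -0.13]
turn to 2.1deg units -0.07
time_s: 10.5
tcp_pos: [0.4222, 0.1509, 0.1683]
eef_rot: [20.0, 88.9, -157.6]
contact_force: [1.5, 1.1, -2.4]
gripper_width: 0.0536
t 10.5 tcp [0.4222 0.1509 0.1683] fingers [-0.017 -0.007 -1.   ] jaw ang -177.62 F [ 1.5  1.1 -2.4] w 0.0536 j [ 45.   2. -31.  -0. -58. -42.]
need units [ 5.07 -3.65 -0.46]
turn to 2.1deg units -0.06
```

```bash
python3 -m handwheel '[[[0.4,-0.3,0.1,0],[0.8,-0.57,0.1,0],[0.8,-0.57,0.1,0],[0.8,-0.57,0.1,0],[0.8,-0.57,0,0],[0.7,-0.5,0,0],[0.5,-0.4,0,0],[0.2,-0.1,0,0]]]';python3 -m handwheel '[[[0,0,0,0],[0,0,0,0]]]'; python3 st.py .6252 .004 .13
```

```text
time_s: 11.3
tcp_pos: [0.6242, 0.0012, 0.1733]
eef_rot: [10.9, 88.3, -166.6]
contact_force: [-0.9, 0.6, -3.6]
gripper_width: 0.0533
time_s: 11.5
tcp_pos: [0.6233, 0.0004, 0.1693]
eef_rot: [10.2, 88.0, -167.4]
contact_force: [-1.1, 1.1, -3.1]
gripper_width: 0.0535
t 11.5 tcp [6.233e-01 4.000e-04 1.693e-01] fingers [-0.034 -0.008 -0.999] jaw ang -177.61 F [-1.1  1.1 -3.1] w 0.0535 j [ 18.  19.  -9.  -0. -64. -15.]
need units [ 0.05  0.09 -0.98]
turn to 2.1deg units -0.06
```

```bash
python3 -m handwheel '[[[0.04,0.09,-0.6,0],[0,0,-0.8,0],[0,0,-0.7,0],[0,0,-0.3,0],[0,0,0,0],[0,0,0,0]]]'; python3 st.py .6255 .0035 .06;python3 ov.py o3.png .624 .003 .02 .03 .008
```

```text
time_s: 12.1
tcp_pos: [0.6214, 0.0085, 0.0722]
eef_rot: [9.0, 88.1, -168.3]
contact_force: [-0.1, 0.8, -3.1]
gripper_width: 0.0536
t 12.1 tcp [0.6214 0.0085 0.0722] fingers [-0.032 -0.007 -0.999] jaw ang -177.31 F [-0.1  0.8 -3.1] w 0.0536 j [ 19.  24. -15.  -0. -52. -16.]
need units [ 0.1  -0.12 -0.31]
turn to 2.1deg units -0.12
```

View pics/o3.png

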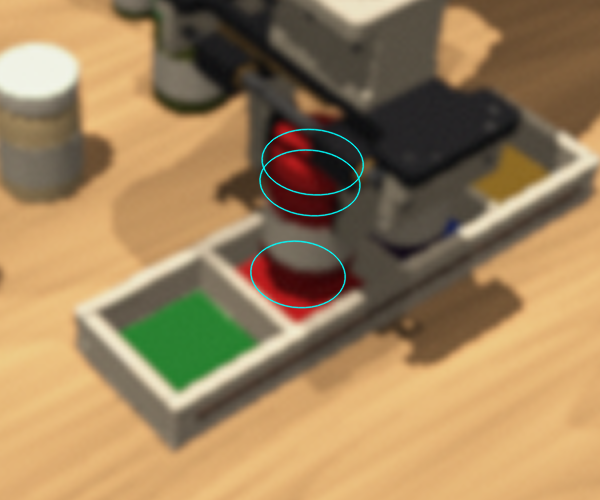

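```bash
python3 -m handwheel '[[[0.1,-0.12,-0.12,0],[0,0,-0.1,0],[0,0,0,0]]]'; python3 st.py .6255 .0035 .055
```

```text
time_s: 12.45
tcp_pos: [0.6279, 0.0039, 0.0665]
eef_rot: [8.3, 88.5, -168.9]
contact_force: [-1.1, -0.5, -3.6]
gripper_width: 0.0538
t 12.45 tcp [0.6279 0.0039 0.0665] fingers [-0.026 -0.005 -1.   ] jaw ang -177.28 F [-1.1 -0.5 -3.6] w 0.0538 j [ 18.  25. -15.  -0. -51. -15.]
need units [-0.06 -0.01 -0.29]
turn to 2.1deg units -0.12
```

```bash
python3 -m handwheel '[[[-0.05,0,-0.1,0],[0,0,-0.1,0]]]'; python3 -m handwheel '[[[0,0,-0.08,0]]]';python3 -m handwheel '[[[0,0,-0.06,0]]]'
```

```text
time_s: 12.65
tcp_pos: [0.6266, 0.0037, 0.0591]
eef_rot: [8.1, 88.6, -169.2]
contact_force: [-1.1, -0.5, -2.6]
gripper_width: 0.0537
time_s: 12.75
tcp_pos: [0.6265, 0.0037, 0.0556]
eef_rot: [8.1, 88.6, -169.2]
contact_force: [-0.6, 0.1, -2.9]
gripper_width: 0.0538
time_s: 12.85
tcp_pos: [0.6265, 0.0035, 0.0551]
eef_rot: [10.2, 88.6, -167.0]
contact_force: [-14.2, 3.0, 34.9]
gripper_width: 0.0538
```

```bash
python3 -m handwheel '[[[0,0,0.02,0],[0,0,0,0],[0,0,0,0],[0,0,0,0]]]' 80; python3 -m handwheel '[[[0,0,0.3,0],[0,0,0.5,0],[0,0,0.8,0],[0,0,0.8,0],[0,0,0.5,0],[0,0,0,0]]]';python3 st.py .432 .063 .18
```

```text
time_s: 13.25
tcp_pos: [0.6276, 0.0037, 0.0574]
eef_rot: [11.6, 88.8, -165.6]
contact_force: [0.2, -0.4, -0.0]
gripper_width: 0.0779
time_s: 13.85
tcp_pos: [0.6271, 0.003, 0.1804]
eef_rot: [14.7, 88.7, -162.5]
contact_force: [0.8, -0.8, -0.1]
gripper_width: 0.08
t 13.85 tcp [0.6271 0.003  0.1804] fingers [-0.022 -0.007 -1.   ] jaw ang -177.19 F [ 0.8 -0.8 -0.1] w 0.08 j [ 18.  19.  -8.  -0. -64. -15.]
need units [-4.88  1.5  -0.01]
turn to 2.1deg units -0.14
```

Green-lid candidates in the top view are the big one (383,270; lid 41 px), the middle one (288,221; lid 26 px) and the small one (274,274; about 16 px). The middle one fits: its lid area of 550 px matches the model of a 54 mm lid at 86 mm (about 590 px) and its lid equals the red and blue ones. The enlarged crop already viewed agrees.

```bash
python3 -m handwheel '[[[-0.4,0.12,0,0],[-0.8,0.25,0,0],[-0.8,0.25,0,0],[-0.8,0.25,0,0],[-0.8,0.25,0,0],[-0.7,0.22,0,0],[-0.5,0.16,0,0],[0,0,0,0]]]' ;python3 st.py .431 .063 .18; python3 - <<'E'
from h import *
im=vision.capture('scene');cv2.imwrite('pics/s5.png',cv2.resize(im[80:250,210:450],(800,567),interpolation=2))
im=vision.capture('top');cv2.imwrite('pics/t5.png',im)
for k in('red','blue'):
  for uv,a,b in blobs(im,k): print(k,uv.round(1),a,b,ray('top',uv,.095).round(4))
E
```

```text
time_s: 14.65
tcp_pos: [0.4274, 0.0628, 0.1802]
eef_rot: [13.7, 88.7, -163.6]
contact_force: [0.0, 0.6, -0.3]
gripper_width: 0.0802
t 14.65 tcp [0.4274 0.0628 0.1802] fingers [-0.022 -0.006 -1.   ] jaw ang -177.33 F [ 0.   0.6 -0.3] w 0.0802 j [ 34.   0. -31.  -0. -60. -31.]
need units [ 0.09  0.01 -0.  ]
turn to 2.1deg units -0.11
red [324.  133.4] 876 [308 115  32  38] [ 0.608  -0.0027  0.095 ]
red [399.7 226.1] 225 [392 218  17  17] [ 0.4246 -0.1526  0.095 ]
```

View pics/s5.png

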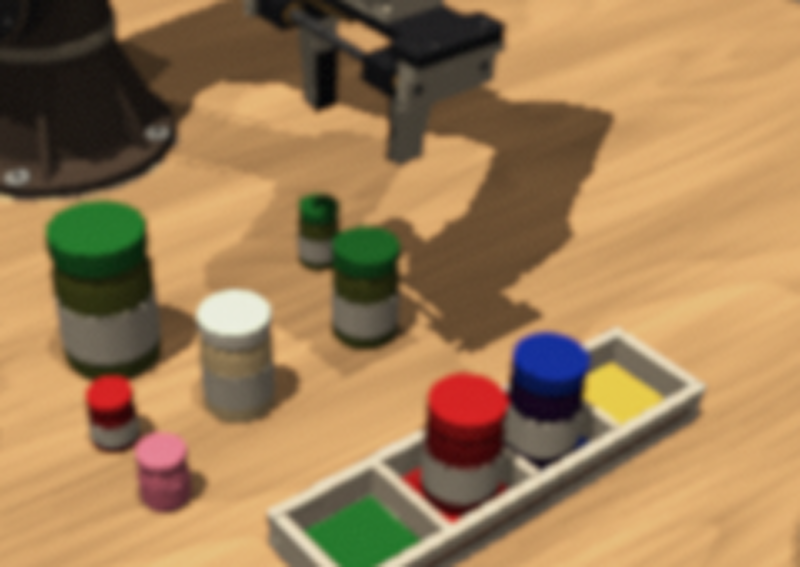

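View pics/t5.png

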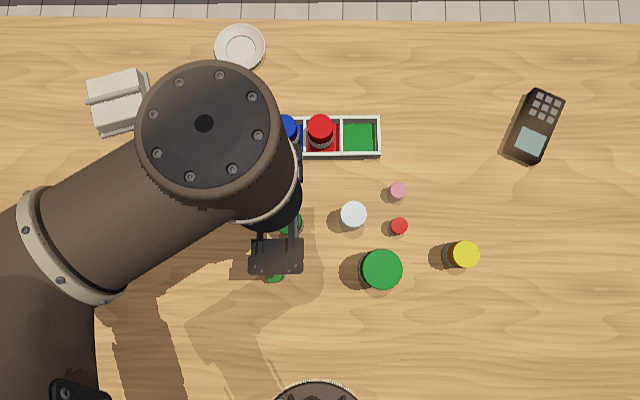

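```bash
python3 -m handwheel '[[[0,0,-0.6,0],[0,0,-0.8,0],[0,0,-0.7,0],[0,0,0,0]]]' ;python3 st.py .431 .063 .043
```

```text
time_s: 15.15
tcp_pos: [0.4335, 0.0631, 0.0953]
eef_rot: [14.5, 89.0, -162.9]
contact_force: [-1.9, -0.3, -0.1]
gripper_width: 0.0797
t 15.15 tcp [0.4335 0.0631 0.0953] fingers [-0.017 -0.005 -1.   ] jaw ang -177.38 F [-1.9 -0.3 -0.1] w 0.0797 j [ 34.   7. -37.  -0. -47. -31.]
need units [-0.06 -0.   -1.31]
turn to 2.1deg units -0.1
```

```bash
python3 -m handwheel '[[[-0.06,0,-0.5,0],[-0.03,0,-0.6,0],[-0.02,0,-0.25,0],[0,0,0,0]]]' ;python3 st.py .431 .063 .043;python3 -m handwheel '[[[0,0,0,0],[0,0,0,0],[0,0,0,0],[0,0,0,0],[0,0,0,0],[0,0,0,0]]]' 40 30; python3 st.py;python3 -m handwheel '[[[0,0,0.3,0],[0,0,0.6,0],[0,0,0.8,0],[0,0,0.8,0],[0,0,0.5,0],[0,0,0,0]]]'; python3 st.py .628 -.0767 .15
```

```text
time_s: 15.55
tcp_pos: [0.4337, 0.0636, 0.0427]
eef_rot: [19.2, 89.1, -158.2]
contact_force: [0.2, 1.3, -0.2]
gripper_width: 0.0797
t 15.55 tcp [0.4337 0.0636 0.0427] fingers [-0.014 -0.006 -1.   ] jaw ang -177.4 F [ 0.2  1.3 -0.2] w 0.0797 j [ 34.  11. -41.  -0. -38. -31.]
need units [-0.07 -0.02  0.01]
turn to 2.1deg units -0.1
time_s: 16.15
tcp_pos: [0.4359, 0.0646, 0.0464]
eef_rot: [15.7, 89.4, -161.7]
contact_force: [0.4, -0.4, -3.3]
gripper_width: 0.0533
t 16.15 tcp [0.4359 0.0646 0.0464] fingers [-0.01  -0.003 -1.   ] jaw ang -177.39 F [ 0.4 -0.4 -3.3] w 0.0533 j [ 34.  11. -41.  -0. -39. -31.]
turn to 2.1deg units -0.1
time_s: 16.75
tcp_pos: [0.4332, 0.0632, 0.1692]
eef_rot: [18.4, 89.1, -159.0]
contact_force: [0.2, -0.6, -3.1]
gripper_width: 0.0536
t 16.75 tcp [0.4332 0.0632 0.1692] fingers [-0.015 -0.006 -1.   ] jaw ang -177.43 F [ 0.2 -0.6 -3.1] w 0.0536 j [ 34.   1. -32.  -0. -58. -31.]
need units [ 4.87 -3.5  -0.48]
turn to 2.1deg units -0.09
```

```bash
python3 -m handwheel '[[[0.4,-0.28,0.1,0],[0.8,-0.57,0.1,0],[0.8,-0.57,0.1,0],[0.8,-0.57,0.1,0],[0.8,-0.57,0,0],[0.7,-0.5,0,0],[0.4,-0.3,0,0],[0.1,-0.1,0,0]]]';python3 -m handwheel '[[[0,0,-0.3,0],[0,0,-0.2,0]]]'; python3 st.py .628 -.076 .13
```

```text
time_s: 17.55
tcp_pos: [0.6271, -0.0809, 0.1741]
eef_rot: [4.9, 88.5, -172.4]
contact_force: [-1.1, -0.2, -3.0]
gripper_width: 0.0538
time_s: 17.75
tcp_pos: [0.6261, -0.0811, 0.1506]
eef_rot: [3.5, 88.4, -174.0]
contact_force: [-0.9, 0.3, -3.1]
gripper_width: 0.0539
t 17.75 tcp [ 0.6261 -0.0811  0.1506] fingers [-0.028 -0.003 -1.   ] jaw ang -177.41 F [-0.9  0.3 -3.1] w 0.0539 j [ 10.  21. -10.  -0. -61.  -8.]
need units [ 0.05  0.13 -0.51]
turn to 2.1deg units -0.1
```

```bash
python3 -m handwheel '[[[0.05,0.1,-0.6,0],[0,0,-0.7,0],[0,0,-0.5,0],[0,0,-0.2,0],[0,0,0,0],[0,0,0,0]]]'; python3 st.py .628 -.076 .06
```

```text
time_s: 18.35
tcp_pos: [0.6215, -0.0729, 0.0641]
eef_rot: [1.8, 88.1, -175.4]
contact_force: [-0.3, 0.2, -2.3]
gripper_width: 0.0534
t 18.35 tcp [ 0.6215 -0.0729  0.0641] fingers [-0.033 -0.003 -0.999] jaw ang -177.16 F [-0.3  0.2 -2.3] w 0.0534 j [ 11.  25. -15.  -0. -51.  -8.]
need units [ 0.16 -0.08 -0.1 ]
turn to 2.1deg units -0.15
```

```bash
python3 -m handwheel '[[[0.15,-0.09,0,0],[0,0,-0.05,0],[0,0,0,0]]]'; python3 st.py .628 -.076 .055; python3 ov.py o4.png .627 -.077 .013 .03 .003
```

```text
time_s: 18.65
tcp_pos: [0.6298, -0.0763, 0.065]
eef_rot: [1.6, 88.4, -175.5]
contact_force: [-0.6, -0.1, -3.1]
gripper_width: 0.0537
t 18.65 tcp [ 0.6298 -0.0763  0.065 ] fingers [-0.028 -0.002 -1.   ] jaw ang -177.11 F [-0.6 -0.1 -3.1] w 0.0537 j [ 11.  26. -14.  -0. -52.  -8.]
need units [-0.04  0.01 -0.25]
turn to 2.1deg units -0.16
```

View pics/o4.png

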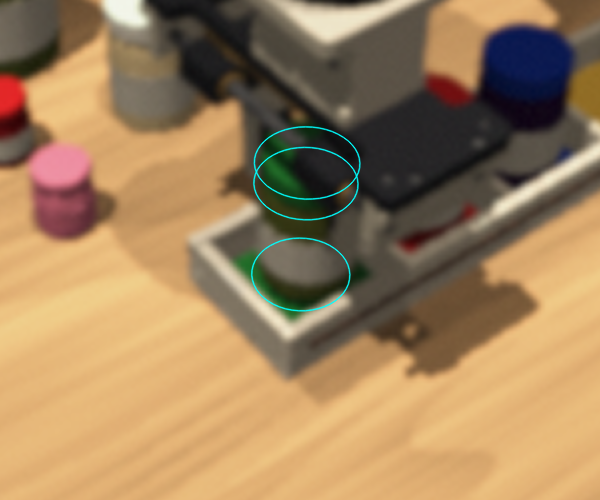

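Model overlay and jar agree, and the jar is centred in the green compartment. I'll set it down.

```bash
python3 -m handwheel '[[[-0.03,0,-0.1,0],[0,0,-0.08,0]]]'; python3 -m handwheel '[[[0,0,-0.06,0]]]';python3 -m handwheel '[[[0,0,-0.05,0]]]'
```

```text
time_s: 18.9
tcp_pos: [0.6294, -0.0765, 0.0587]
eef_rot: [1.7, 88.5, -175.4]
contact_force: [0.5, 0.1, -3.0]
gripper_width: 0.0535
time_s: 19.0
tcp_pos: [0.6293, -0.0765, 0.056]
eef_rot: [1.7, 88.5, -175.4]
contact_force: [-0.4, -0.6, -2.6]
gripper_width: 0.0536
time_s: 19.1
tcp_pos: [0.6293, -0.0767, 0.0551]
eef_rot: [3.2, 88.5, -173.9]
contact_force: [-9.4, 2.6, 23.3]
gripper_width: 0.0537
```

```bash
python3 -m handwheel '[[[0,0,0.01,0],[0,0,0,0],[0,0,0,0],[0,0,0,0]]]' 80; python3 -m handwheel '[[[0,0,0.3,0],[0,0,0.5,0],[0,0,0.8,0],[0,0,0.8,0],[0,0,0.6,0],[0,0,0,0]]]';python3 st.py .3755 -.282 .185
```

```text
time_s: 19.5
tcp_pos: [0.6302, -0.0768, 0.0566]
eef_rot: [4.5, 88.6, -172.6]
contact_force: [-0.5, -1.4, -1.1]
gripper_width: 0.0777
time_s: 20.1
tcp_pos: [0.6297, -0.0774, 0.1844]
eef_rot: [7.4, 88.6, -169.6]
contact_force: [0.2, 0.2, -0.4]
gripper_width: 0.0798
t 20.1 tcp [ 0.6297 -0.0774  0.1844] fingers [-0.024 -0.004 -1.   ] jaw ang -177.03 F [ 0.2  0.2 -0.4] w 0.0798 j [ 11.  19.  -7.  -0. -65.  -8.]
need units [-6.36 -5.12  0.01]
turn to 2.1deg units -0.17
```

```bash
python3 -m handwheel '[[[-0.4,-0.32,0.1,0],[-0.8,-0.64,0.1,0],[-0.8,-0.64,0,0],[-0.8,-0.64,0,0],[-0.8,-0.64,0,0],[-0.8,-0.64,0,0],[-0.8,-0.64,0,0],[-0.6,-0.5,0,0]]]' ;python3 -m handwheel '[[[-0.2,-0.2,0,0],[0,0,0,0]]]';python3 st.py .3755 -.282 .18; python3 - <<'E'
from h import *
im=vision.capture('scene');cv2.imwrite('pics/s6.png',cv2.resize(im[40:250,110:430],(800,525),interpolation=2))
im=vision.capture('top');cv2.imwrite('pics/t6.png',im)
for k in('red','blue','green'):
  for uv,a,b in blobs(im,k): print(k,uv.round(1),a,b,ray('top',uv,.095).round(4))
E
```

```text
time_s: 20.9
tcp_pos: [0.3916, -0.2665, 0.1961]
eef_rot: [12.0, 88.9, -164.6]
contact_force: [0.2, -1.4, 0.6]
gripper_width: 0.0798
time_s: 21.1
tcp_pos: [0.3804, -0.2763, 0.197]
eef_rot: [13.6, 89.0, -163.3]
contact_force: [0.3, 0.7, 0.5]
gripper_width: 0.0801
t 21.1 tcp [ 0.3804 -0.2763  0.197 ] fingers [-0.017 -0.005 -1.   ] jaw ang -176.89 F [0.3 0.7 0.5] w 0.0801 j [-11.   3. -27.   1. -62.  14.]
need units [-0.12 -0.14 -0.43]
turn to 2.1deg units -0.2
red [321.5 128.8] 609 [308 115  29  29] [0.6175 0.0026 0.095 ]
red [317.2 149.6] 97 [309 143  22  10] [0.5739 0.0101 0.095 ]
blue [299.  147.9] 80 [289 139  15  14] [0.5768 0.0466 0.095 ]
```

View pics/s6.png

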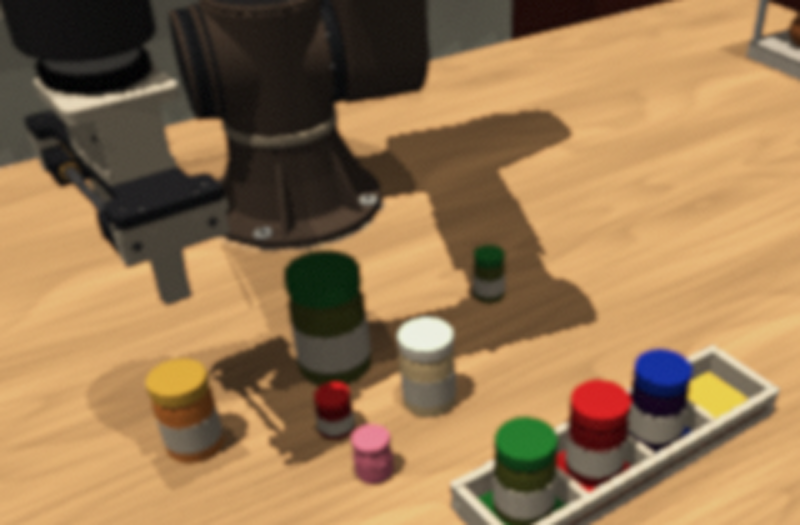

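View pics/t6.png

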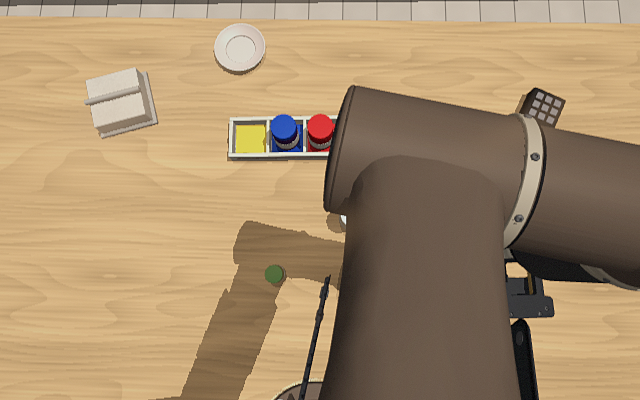

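Red, blue and green stand upright in their compartments, and the gripper is beside and above the yellow jar. Centring and descending.

```bash
python3 -m handwheel '[[[-0.15,-0.14,-0.6,0],[0,0,-0.8,0],[0,0,-0.8,0],[0,0,0,0]]]' ;python3 st.py .3755 -.282 .043
```

```text
time_s: 21.6
tcp_pos: [0.3808, -0.2797, 0.1079]
eef_rot: [25.7, 89.2, -150.9]
contact_force: [-0.4, 0.2, 0.4]
gripper_width: 0.0801
t 21.6 tcp [ 0.3808 -0.2797  0.1079] fingers [-0.012 -0.007 -1.   ] jaw ang -176.59 F [-0.4  0.2  0.4] w 0.0801 j [-12.   8. -34.   1. -49.  15.]
need units [-0.13 -0.06 -1.62]
turn to 2.1deg units -0.26
```

```bash
python3 -m handwheel '[[[-0.13,-0.06,-0.5,-0.2],[-0.03,0,-0.5,0],[-0.03,0,-0.5,0],[0,0,-0.15,0],[0,0,0,0]]]' ;python3 st.py .3755 -.282 .043;python3 ov.py o5.png .3765 -.282 0
```

```text
time_s: 22.1
tcp_pos: [0.381, -0.2815, 0.0451]
eef_rot: [46.7, 89.3, -130.5]
contact_force: [-0.3, 0.7, 0.2]
gripper_width: 0.0802
t 22.1 tcp [ 0.381  -0.2815  0.0451] fingers [-0.008 -0.01  -1.   ] jaw ang -177.19 F [-0.3  0.7  0.2] w 0.0802 j [-12.  14. -38.   1. -39.  14.]
need units [-0.14 -0.01 -0.05]
turn to 2.1deg units -0.14
```

View pics/o5.png

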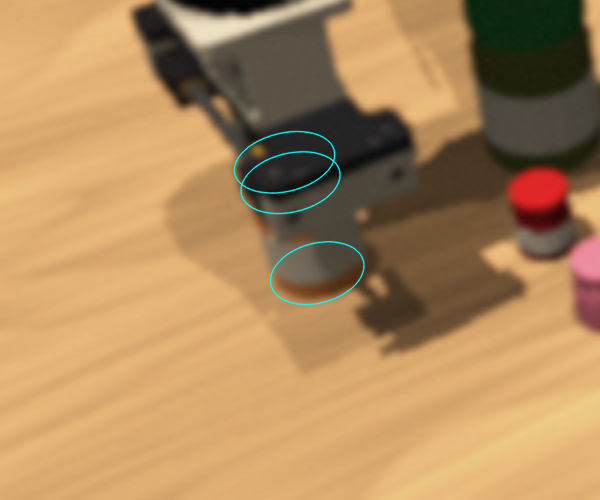

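The jar base matches the model at (0.3765, -0.282). Closing and lifting.

```bash
python3 -m handwheel '[[[-0.1,0,-0.05,0],[0,0,0,0],[0,0,0,0],[0,0,0,0],[0,0,0,0],[0,0,0,0],[0,0,0,0]]]' 40 30; python3 st.py;python3 -m handwheel '[[[0,0,0.3,0],[0,0,0.6,0],[0,0,0.8,0],[0,0,0.8,0],[0,0,0.6,0],[0,0,0,0]]]'; python3 st.py .6195 .1635 .17
```

```text
time_s: 22.85
tcp_pos: [0.3786, -0.2818, 0.0466]
eef_rot: [69.8, 89.3, -107.4]
contact_force: [-0.5, -0.3, -2.8]
gripper_width: 0.0534
t 22.85 tcp [ 0.3786 -0.2818  0.0466] fingers [-0.003 -0.011 -1.   ] jaw ang -177.18 F [-0.5 -0.3 -2.8] w 0.0534 j [-12.  13. -38.   1. -39.  14.]
turn to 2.1deg units -0.14
time_s: 23.45
tcp_pos: [0.3759, -0.281, 0.173]
eef_rot: [41.2, 89.3, -136.0]
contact_force: [0.7, -0.5, -2.9]
gripper_width: 0.0535
t 23.45 tcp [ 0.3759 -0.281   0.173 ] fingers [-0.009 -0.009 -1.   ] jaw ang -177.23 F [ 0.7 -0.5 -2.9] w 0.0535 j [-12.   4. -29.   1. -58.  15.]
need units [ 6.09 11.11 -0.08]
turn to 2.1deg units -0.13
```

```bash
python3 -m handwheel '[[[0.4,0.2,0.2,0],[0.8,0.4,0.2,0],[0.8,0.5,0.1,0],[0.8,0.6,0.1,0],[0.8,0.8,0.1,0],[0.7,0.8,0.1,0],[0.6,0.8,0,0],[0.4,0.8,0,0]]]'; python3 st.py .6195 .1635 .18
```

```text
time_s: 24.25
tcp_pos: [0.5886, -0.0786, 0.197]
eef_rot: [14.6, 88.9, -163.2]
contact_force: [0.5, 0.2, -2.6]
gripper_width: 0.054
t 24.25 tcp [ 0.5886 -0.0786  0.197 ] fingers [-0.019 -0.006 -1.   ] jaw ang -177.79 F [ 0.5  0.2 -2.6] w 0.054 j [ 11.  15. -12.   0. -65.  -9.]
need units [ 0.77  6.05 -0.43]
turn to 2.1deg units -0.02
```

```bash
python3 -m handwheel '[[[0.2,0.8,0,0],[0.1,0.8,0,0],[0.1,0.8,0,0],[0.1,0.8,0,0],[0.1,0.8,0,0],[0.1,0.7,0,0],[0,0.5,0,0],[0,0.3,0,0]]]'; python3 st.py .6195 .1635 .18
```

```text
time_s: 25.05
tcp_pos: [0.614, 0.1536, 0.1809]
eef_rot: [12.2, 87.8, -165.6]
contact_force: [0.8, -0.7, -3.3]
gripper_width: 0.0535
t 25.05 tcp [0.614  0.1536 0.1809] fingers [-0.037 -0.01  -0.999] jaw ang -177.75 F [ 0.8 -0.7 -3.3] w 0.0535 j [ 31.  20.  -6.  -1. -66. -29.]
need units [ 0.14  0.25 -0.02]
turn to 2.1deg units -0.03
```

```bash
python3 -m handwheel '[[[0.14,0.2,-0.4,0],[0.05,0,-0.7,0],[0.05,0,-0.7,0],[0,0,-0.6,0],[0,0,-0.2,0],[0,0,0,0],[0,0,0,0]]]'; python3 st.py .6195 .1635 .065
```

```text
time_s: 25.75
tcp_pos: [0.6225, 0.1598, 0.0645]
eef_rot: [13.8, 87.4, -164.0]
contact_force: [0.1, -0.3, -2.0]
gripper_width: 0.0536
t 25.75 tcp [0.6225 0.1598 0.0645] fingers [-0.044 -0.013 -0.999] jaw ang -177.83 F [ 0.1 -0.3 -2. ] w 0.0536 j [ 31.  27. -12.  -1. -54. -29.]
need units [-0.07  0.09  0.01]
turn to 2.1deg units -0.01
```

```bash
python3 -m handwheel '[[[-0.06,0.09,0,0],[0,0,0,0],[0,0,0,0]]]'; python3 st.py .6205 .1635 .065;  python3 ov.py o6.png .6185 .163 .018 .04 .012
```

```text
time_s: 26.05
tcp_pos: [0.6216, 0.1641, 0.0675]
eef_rot: [12.7, 87.7, -165.1]
contact_force: [0.4, -0.1, -2.6]
gripper_width: 0.0535
t 26.05 tcp [0.6216 0.1641 0.0675] fingers [-0.04  -0.011 -0.999] jaw ang -177.85 F [ 0.4 -0.1 -2.6] w 0.0535 j [ 32.  27. -12.  -1. -54. -29.]
need units [-0.03 -0.01 -0.06]
turn to 2.1deg units -0.01
```

View pics/o6.png

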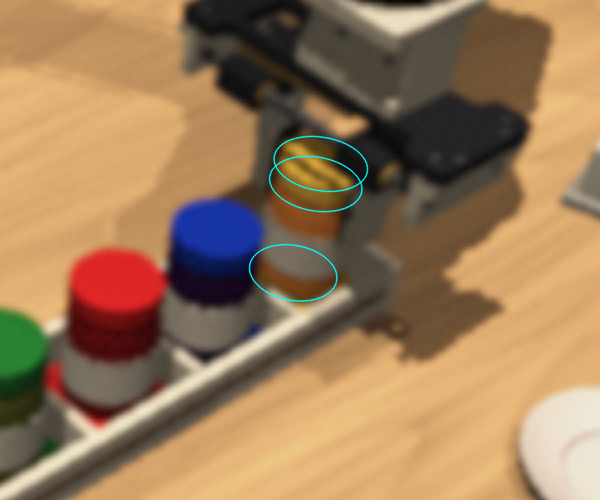

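Jar and model agree and the three others stand well in place. Lowering yellow.

```bash
python3 -m handwheel '[[[-0.02,0,-0.1,0],[0,0,-0.1,0]]]'; python3 -m handwheel '[[[0,0,-0.08,0]]]';python3 -m handwheel '[[[0,0,-0.06,0]]]'
```

```text
time_s: 26.3
tcp_pos: [0.6217, 0.1647, 0.0609]
eef_rot: [11.4, 87.9, -166.4]
contact_force: [-1.0, -0.2, -3.0]
gripper_width: 0.0536
time_s: 26.4
tcp_pos: [0.6216, 0.1647, 0.0574]
eef_rot: [11.4, 87.9, -166.5]
contact_force: [0.3, -0.1, -3.1]
gripper_width: 0.0535
time_s: 26.5
tcp_pos: [0.6216, 0.1647, 0.0562]
eef_rot: [12.2, 87.9, -165.6]
contact_force: [-10.5, 0.2, 26.0]
gripper_width: 0.0537
```

```bash
python3 -m handwheel '[[[0,0,0.01,0],[0,0,0,0],[0,0,0,0],[0,0,0,0]]]' 80; python3 -m handwheel '[[[0,0,0.3,0],[0,0,0.5,0],[0,0,0.8,0],[0,0,0.8,0],[0,0,0.6,0],[0,0,0,0]]]';python3 -m handwheel '[[[-0.3,0.5,0.2,0],[-0.6,0.8,0.2,0],[-0.6,0.8,0,0],[-0.6,0.8,0,0],[-0.6,0.8,0,0],[-0.5,0.8,0,0],[-0.3,0.5,0,0],[0,0,0,0]]]';python3 st.py
```

```text
time_s: 26.9
tcp_pos: [0.6225, 0.165, 0.0574]
eef_rot: [12.4, 88.0, -165.4]
contact_force: [0.3, -0.1, -0.7]
gripper_width: 0.0779
time_s: 27.5
tcp_pos: [0.6223, 0.164, 0.185]
eef_rot: [14.8, 88.0, -162.9]
contact_force: [-0.4, 0.2, 0.3]
gripper_width: 0.0798
time_s: 28.3
tcp_pos: [0.4771, 0.3692, 0.2061]
eef_rot: [10.9, 88.2, -167.0]
contact_force: [0.3, -1.0, 0.7]
gripper_width: 0.08
t 28.3 tcp [0.4771 0.3692 0.2061] fingers [-0.03  -0.007 -1.   ] jaw ang -177.95 F [ 0.3 -1.   0.7] w 0.08 j [ 55.  16.  -9.  -1. -67. -53.]
turn to 2.1deg units 0.01
```

```bash
python3 - <<'E'
from h import *
T=dict(green=(.6272,-.0767),red=(.6242,.0033),blue=(.6213,.0832),yellow=(.6183,.1632))
t=vision.capture('top');s=vision.capture('scene');cv2.imwrite('pics/t7.png',t);cv2.imwrite('pics/s7.png',s)
cv2.imwrite('pics/s7c.png',cv2.resize(s[100:270,160:430],(800,504),interpolation=2))
for k in T:
  for n,im in(('top',t),('scene',s)):
    for uv,a,b in blobs(im,k):
      p=ray(n,uv,.095)[:2]
      if p[0]>.55: print(n,k,uv.round(1),a,'topface',p.round(4),'lid',lidfit(n,uv,z=.095)[0].round(4),'tile',T[k])
      elif n=='top': print(n,k,'other',uv.round(1))
b=cv2.imread('pics/top0.png')
for c in((353,214),(400,226)):  # shift of bystanders
    w=20;A=cv2.cvtColor(b[c[1]-w:c[1]+w,c[0]-w:c[0]+w],6).astype(np.float32);B=cv2.cvtColor(t[c[1]-w:c[1]+w,c[0]-w:c[0]+w],6).astype(np.float32)
    print('shift px',cv2.phaseCorrelate(A,B))
E
```

```text
top green [361.7 130.8] 689 topface [ 0.6146 -0.0783] lid [ 0.617  -0.0788] tile (0.6272, -0.0767)
top green other [383. 270.]
scene green [320.9 217. ] 338 topface [ 0.6356 -0.0776] lid [ 0.6288 -0.0725] tile (0.6272, -0.0767)
top red [324.9 131.3] 740 topface [ 0.6124 -0.0045] lid [ 0.6148 -0.0044] tile (0.6242, 0.0033)
top red [312.  149.1] 52 topface [0.5748 0.0205] lid [0.5768 0.0209] tile (0.6242, 0.0033)
top red other [399.8 226.1]
scene red [349.8 205.8] 553 topface [ 0.6429 -0.0071] lid [ 0.6363 -0.0009] tile (0.6242, 0.0033)
scene red [335.6 225.6] 43 topface [ 0.6724 -0.0682] lid [ 0.6662 -0.0629] tile (0.6242, 0.0033)
scene red [259.9 226.6] 90 topface [ 0.5885 -0.193 ] lid [ 0.5812 -0.1895] tile (0.6242, 0.0033)
top blue [286.  127.9] 471 topface [0.6182 0.0743] lid [0.6206 0.0751] tile (0.6213, 0.0832)
top blue [274.6 147. ] 47 topface [0.5777 0.0956] lid [0.5798 0.0966] tile (0.6213, 0.0832)
top blue [297.4 150.3] 56 topface [0.5717 0.0497] lid [0.5737 0.0502] tile (0.6213, 0.0832)
scene blue [375.6 189.6] 301 topface [0.6343 0.0748] lid [0.6276 0.0821] tile (0.6213, 0.0832)
top yellow [242. 128.] 493 topface [0.6165 0.1635] lid [0.6189 0.1651] tile (0.6183, 0.1632)
top yellow [262.3 132.1] 75 topface [0.6084 0.1218] lid [0.6108 0.123 ] tile (0.6183, 0.1632)
scene yellow [401.4 173.9] 181 topface [0.6258 0.1648] lid [0.6189 0.1733] tile (0.6183, 0.1632)
shift px ((0.027048554787583612, 0.0037736475571144013), 0.9798561209440231)
shift px ((-0.060877698224651056, 0.021497251433910236), 0.9968057718127966)
```

View pics/s7c.png

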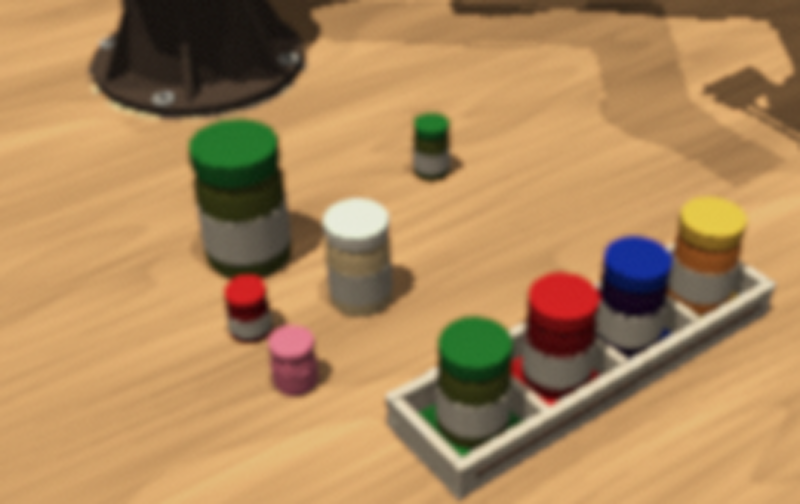

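View pics/t7.png

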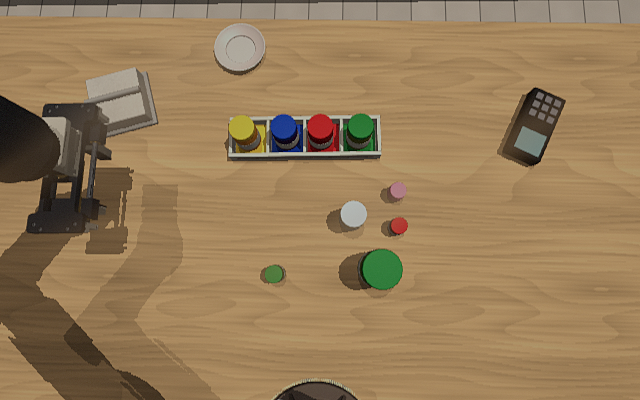

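```bash
python3 - <<'E'
from h import *
T=dict(green=(.6272,-.0767),red=(.6242,.0033),blue=(.6213,.0832),yellow=(.6183,.1632))
out=[]
for n,f,(r0,r1,c0,c1) in(('top','pics/t7.png',(105,170,220,390)),('scene','pics/s7.png',(155,275,285,430))):
    S=4.6 if n=='top' else 5
    im=cv2.resize(cv2.imread(f),None,fx=S,fy=S,interpolation=2);t=np.linspace(0,2*np.pi,60)
    for x,y in T.values():
        for z in(.009,.095):
            q=(proj(n,np.c_[x+.027*np.cos(t),y+.027*np.sin(t),0*t+z])+.5)*S-.5
            cv2.polylines(im,[np.round(q*8).astype(np.int32)],True,(255,255,255),1,cv2.LINE_AA,3)
    cv2.imwrite(f'pics/f_{n}.png',im[int(r0*S):int(r1*S),int(c0*S):int(c1*S)])
E
```

```text
(no output)
```

View pics/f_top.png

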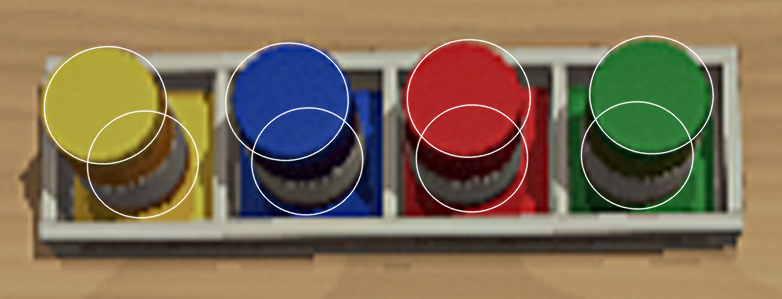

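View pics/f_scene.png

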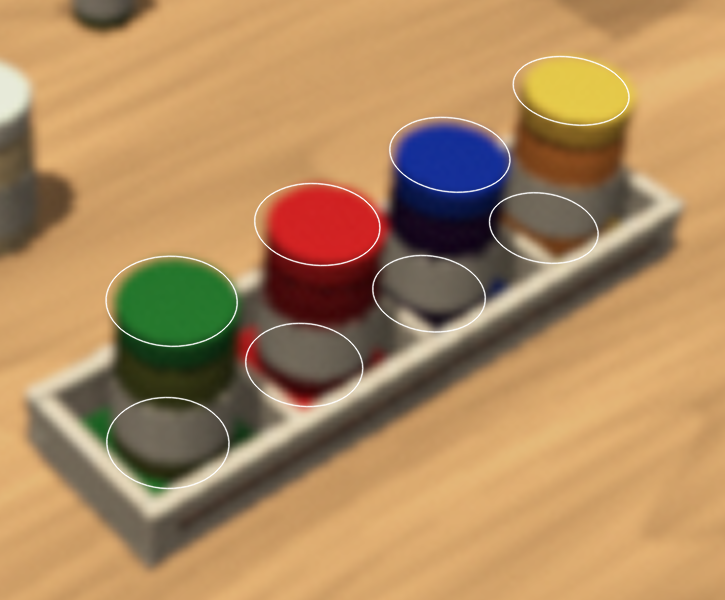

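```bash
python3 -c "
from plant import close_job
print(close_job())"
```

```text
the job is handed in; nothing more can be done
None
```

I gripped the blue, red, green and yellow full-size jars one at a time, jaws along the crate's x. Each was set down on the tile of its own colour until contact (about 23–35 N), released, and the arm backed away. The job took about 28 s of the 96 s allowed and was handed in. No verdict was reported.

**Last checks**
- **Placing:** outlines drawn for jars standing at the tile centres matched all four lids and bases to about 4 mm in both cameras. All four jars look upright.
- **Bystanders:** the white-lidded jar and the tasting jar moved less than 0.1 px in the top view.
- **Robot:** the open gripper stands clear, about 0.25 m from the nearest jar.

**What disagreed:**
- The two cameras differed by about 3 mm on the crate position, so I used their average.
- The automatic lid-colour positions were off by up to about 20 mm, mostly where lid and tile share a colour and blend in the image, so I judged the fit by the outlines instead.

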